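Clamp a heel lift in the press

ROBOT

A 7-joint arm with a two-finger parallel gripper is mounted at the origin on a cart in front of the work surface, level with it; the furniture and walls round the work are solid. World frame = base frame: x ahead of the robot, y to its left, z up, the work surface at z = 0. Lengths are in mm, angles in degrees, forces in N, time in s.
With the tool pointing down it reaches from about 375 to 925 mm from the base axis. Payload 3.1 kg.
Tool frame: the origin (TCP) lies where the fingers leave the gripper's body, on its centre line; the fingertips stand 73 mm ahead of it and the grasp point (between the pads) lies 54 mm ahead of it; z points along the fingers, y is the line along which they close (so a half turn about z gives the same grasp; the last joint's range is limited). The gripper opens to 85 mm and grips with 20 to 120 N. Pads are 22 mm wide; open, the fingers measure 114 mm over their backs; the gripper's body (76 mm by 85 mm) begins 54 mm behind the grasp point. The pads swing forward as they close: fully open they stand 13 mm farther back than shut.
Start: joints at [66.646, 21.939, 2.515, 91.553, -1.026, 66.532, -2.859], TCP at [198.183, -619.054, 303.869] pointing down, gripper open.
Joint ranges: [-149.38, 149.38], [-23.57, 123.04], [-84.95, 90], [0, 143.3], [-89.99, 269.99], [3.08, 112.72], [-163.45, 163.45]. Speed limits (degrees/s): [159.86, 159.86, 180, 180, 180, 180, 180].

INTERFACE

Orientations are given as a 3x3 rotation matrix whose columns are the frame's x, y, z axes.
In Python, from station import get_state, grab_frame, finish_job, search_frame, trace gives the robot as it stands. The module is installed in compiled form; this text tells all that it offers.
- The arm moves only by the shell command python3 -m creep 'ROWS' [FORCE]. ROWS is text: rows parted by semicolons, each of 7 numbers parted by spaces: the gripper command: -1 is shut, 1 is fully open, values between are in proportion, then the shift along the tool's x, y, z in m, then the turn, a rotation vector about the tool's x, y, z in degrees. In form: jaw tx ty tz ax ay az; .... A call has 1 to 5 rows; each row shifts and turns the commanded pose from where the row before left it, along the tool's axes as they then stand; what a row does not reach is not made up. A row lasts 1/10 s, in which the tool goes at most 50 mm and 8.59 degrees, less where a joint would pass 70% of its speed; a pose out of reach is approached as far as the arm can. A call with a gripper value outside its range is refused whole. The fingers move at their own pace and stop on an object; FORCE is the grip in N (left out, the last holds). Time passes only in rows, so rows that do not move let the fingers close. It gives the time, the measured TCP pose, the force, the opening and the grip force at its end, in the units of the state.
- get_state(): the state, without advancing time (a new reading comes with each control period).
- grab_frame(name): name is "side" or "top" or "wrist"; returns a dict with "pixels" (400x640x3 uint8, red, green, blue), "vertical_fov" (degrees; the focal length in pixels is half the picture's height over the tangent of half this angle, whatever the lens; pixels are square), "cx", "cy" (the principal point, pixels), "k1" (the pictures are not rectified: a ray, as slopes to the right and down, at radius r is drawn at 1 + k1 r^2 times it, then the intrinsics apply), "rvec" (rotation vector, rad) and "tvec" (3), from world to camera coordinates, as OpenCV has them. Camera axes: x right, y down, z forward; pixel columns grow to the right and rows downward; lengths in mm; the calibration is good to about 2 mm. A picture is of the moment at which its call begins. There is no depth.
- finish_job(): hands the job in; it is judged then, once.
Trained networks look in a picture, given as the dict that the camera call returned (one of the last four; its "shot" number tells which), for a name from the list of things; names that differ only in an ending like _2 or _b are one class to them, and where a whole thing is asked for, a point or a joint stands for the part that bears it (a point fixed in the world has none). Each returns a list of dicts, best first, with "confidence" (0 to 1); they miss things now and then, are a little off and sometimes report something else, mostly with a low value. They report only what shows in the picture. A call takes as long as a camera call. They do not tell look-alikes from the thing itself.
- search_frame(thing, picture): "rect" ([left, top, width, height] in pixels, round what is visible of it).
- trace(thing, picture): "region" (400x640 bool, what is visible of it) and "rect" ([left, top, width, height] in pixels, round what is visible of it).
The state is a dict: "time_s": time; "qpos": joint angles; "joint_vel": joint speeds; "tau": joint torques, N m; "tool_pos": TCP position; "tool_rot": TCP orientation; "ft_force": force on the tool from outside, world axes, zero at the start; "moment": the same for the moment, N m; "opening": finger opening in mm; "gripper_force": force on a finger pad.
Only numpy, scipy, OpenCV 4.12 (cv2) and the standard library are available. Lean on these libraries where they do the work, as an engineer would, in place of code of your own. Each camera call takes 0.05 s, during which the arm holds its last target. There are 200 camera calls.

TASK

With the fingertips only, push the dark leather heel lift along the plate of the small blue press, between the guides, until its straight edge lies flush against the stop; slide it, do not lift it. Then tighten the press's red wing screw clockwise (seen from above) by pushing its wings round stroke by stroke, never pinching a wing between the fingers, until it is fully down and stops and the foot holds the heel lift. Leave the loose things around the press where they are.

Things in the scene. Friction and masses are not known exactly. Their poses are not given: they have to be found in the camera images.
- press: the press, fixed to the bench: aluminium plate with blue guides, stop, upright and arm. Origin on the bench top, straight below the vertical screw axis; +x runs along the guides inwards (from the open mouth to the stop), y to its left, z up. Plate: x -164 to +61 mm, y +-56 mm, top at z 5 mm. Arm and its boss (radius 18 mm) over the plate at z 31 to 41 mm carry the screw.
- press_mouth (a point): centre of the guides' mouth, 100 mm in front of the screw axis on the plate's top. Blue guides, top 13 mm above the bench, are 72 mm apart from x -55 to +15 mm of the press and flare to about 96 mm apart here. The stop is a wall across them at x = +15 mm.
- press_upright (a point): middle of the upper edge of the blue upright's front face, 41 mm behind the screw axis, 67 mm above the bench. The upright is 90 mm wide (across), 14 mm thick, just outside the wings' sweep: fingertips cannot pass between it and the screw's hub, so the wings are pushed in the space in front of the screw and at its sides.
- press_seat (a point): where the centre of the heel lift lies when it touches the stop (18 mm in front of the screw axis, centre 10 mm above the bench); axes as the press
- lift_center (a point): centre of the heel lift, a loose dark brown leather D-shape 65 (x) x 67 (y) x 10 mm, about 30 g, lying flat on the press's plate at the mouth, 72 to 97 mm before its seat. Its +x points into the press; its straight edge lies across at x = +33 mm and faces the stop, its rounded end is at x = -33 mm. It clears each guide by 2.5 mm.
- heel_lift: the heel lift itself; origin at the centre of its underside
- wing_screw (a joint): rotation of the wing screw in rad, growing clockwise seen from above; it starts between 0 and 2.5 and is fully down, against a hard stop, at 10.0. It sinks 0.8 mm per rad and stays where it is left; turning takes about 0.06 N m. At 0 wing A points along the press's +x and wing B along -x; at q they have turned clockwise by q.
- screw_top (a point): top of the screw's steel hub (hub 24 mm across, 18 mm high), on the axis. The two red wings stand on opposite sides of the hub, from 12 to 38 mm off the axis, each 6 mm thick and 16 mm high; their upper edge is 1 mm below this point. This point is 68 mm above the bench with the screw at 0 and 60 mm at 10.
- wing_a_push: the push layer of red wing A: an upright plate 27 mm long (radially), 3 mm thick, 16 mm high; origin at its centre, 24.5 mm from the screw axis. Its outer face is the one that is pushed to tighten the screw.
- wing_a_back: the back layer of red wing A: an upright plate 27 mm long (radially), 3 mm thick, 16 mm high; origin at its centre, 24.5 mm from the screw axis. Its outer face is the one that would be pushed to loosen it.
- wing_b_push: the push layer of red wing B: an upright plate 27 mm long (radially), 3 mm thick, 16 mm high; origin at its centre, 24.5 mm from the screw axis. Its outer face is the one that is pushed to tighten the screw.
- wing_b_back: the back layer of red wing B: an upright plate 27 mm long (radially), 3 mm thick, 16 mm high; origin at its centre, 24.5 mm from the screw axis. Its outer face is the one that would be pushed to loosen it.
- press_foot: black round foot, 22 mm across, under the arm on the screw axis, sprung (4 N/mm); its origin coincides with the press's when the screw is at 0. Its underside is 20.5 mm above the bench with the screw at 0; it meets the seated heel lift at about 6.9 and presses with about 10 N at 10.
- loose_wax_block: bystander, loose: yellow block of wax, 34x52x20 mm; origin under its centre
- loose_tack_tin: bystander, loose: open round tin of tacks, 68 mm across, 24 mm high; origin under its centre
- loose_tape_roll_3: bystander, loose: roll of masking tape lying flat, 108 mm across, 36 mm high; origin under its centre
- loose_clip_1: bystander, loose: black office-type clip with wire handle, 56x36x11 mm; origin under its centre
There are look-alikes about, which are no part of the job. Leave any green or pink look-alike of the heel_lift alone.

How it is judged (in metres and radians):
On the way, in this order (a step that is already met when the one before it is completed fails the run):
1. the heel lift lies against the stop while the screw is still open (x of lift_center in the frame of press between -0.022 and -0.012 m and y of lift_center in the frame of press between -0.006 and 0.006 m and z of lift_center in the frame of press below 0.013 m and angle between the x axis of lift_center and the x axis of press, either way round below 0.15 rad and value of joint wing_screw below 6 rad), for 0.2 s.
2. the wing screw is fully down and the foot presses on the heel lift (value of joint wing_screw above 9.8 rad and contact force between press_foot and heel_lift above 3 N), for 0.2 s.
At the end, for the whole second after the job is handed in: The heel lift lies flat under the foot, within 4 mm of the stop, 6 mm sideways and 0.15 rad; the wing screw is within 0.2 rad of its lower stop; the foot presses on the lift with more than 3 N; all at rest (all of step 2 and x of lift_center in the frame of press between -0.022 and -0.012 m and y of lift_center in the frame of press between -0.006 and 0.006 m and z of lift_center in the frame of press below 0.013 m and angle between the x axis of lift_center and the x axis of press, either way round below 0.15 rad and linear speed of heel_lift below 0.01 m/s); the robot touches nothing.
It fails at once if the heel lift is lifted (more than 10 mm off the plate) (z of lift_center in the frame of press above 0.02 m).
It fails at once if a wing is pinched: its two opposite faces pressed by the fingers at once ((contact force between the fingers and wing_a_push above 1 N and contact force between the fingers and wing_a_back above 1 N) or (contact force between the fingers and wing_b_push above 1 N and contact force between the fingers and wing_b_back above 1 N)).
It fails at once if a bystander is moved more than 20 mm (distance of any of loose_wax_block, loose_tack_tin, loose_tape_roll_3, loose_clip_1 from where it was at the start of the episode above 0.02 m).
It also fails if it takes over 72 s, if anything falls off the work surface, if the arm or the gripper's body presses on something with over 40 N, if the wrist force passes 120 N, or if a joint passes its speed limit or range.

## Working session

There is one attempt and no reset: what is moved stays moved. The work goes in short steps, Python scripts to look and compute and a shell command to move; the robot and the scene stay as the last step left them, time stands still between calls to the robot, and variables do not carry over. Pictures are saved under pics/ and viewed, at most 10 in all, crops included, and the job is handed in when it is done.

```bash
mkdir -p pics; cat > h.py <<'E'
import numpy as np, cv2
from station import *
def cam(f):
    fl=200/np.tan(np.radians(f["vertical_fov"])/2)
    R=cv2.Rodrigues(np.array(f["rvec"],float))[0]; return fl,R,np.array(f["tvec"],float)
def ray(f,u,v):
    fl,R,t=cam(f); d=np.array([(u-f["cx"])/fl,(v-f["cy"])/fl]); s=d.copy()
    for _ in range(20): s=d/(1+f["k1"]*(s@s))
    return -R.T@t, R.T@np.array([s[0],s[1],1.])
def onz(f,u,v,z):
    c,r=ray(f,u,v); return c+r*(z-c[2])/r[2]
def proj(f,P):
    fl,R,t=cam(f); p=np.atleast_2d(P)@R.T+t; s=p[:,:2]/p[:,2:]
    s=s*(1+f["k1"]*(s**2).sum(1,keepdims=True)); return s*fl+[f["cx"],f["cy"]]
def save(f,n): cv2.imwrite("pics/"+n,f["pixels"][:,:,::-1])
E
python3 - <<'E'
from h import *
a=grab_frame("top");b=grab_frame("side")
for f,n in((a,"top"),(b,"side")):
    print(n,f["vertical_fov"],f["cx"],f["cy"],f["k1"],"campos",ray(f,320,200)[0].round())
    for t in("press","heel_lift","wing_screw","press_foot","wing_a_push","loose_wax_block","loose_tack_tin","loose_tape_roll_3","loose_clip_1"):
        print(t,[(np.round(d["rect"]).tolist(),round(d["confidence"],2)) for d in search_frame(t,f)[:4]])
cv2.imwrite("pics/a.png",cv2.resize(a["pixels"][:,:,::-1],(800,500)))
cv2.imwrite("pics/b.png",cv2.resize(b["pixels"][:,:,::-1],(800,500)))
E
```

```text
top 46.44329638490599 313.47664505044213 203.680166724684 -0.12243042924855121 campos [ 446. -337. 1036.]
press [([212.0, 137.0, 63.0, 106.0], 0.65)]
heel_lift [([222.0, 201.0, 31.0, 29.0], 0.9), ([404.0, 158.0, 32.0, 31.0], 0.83), ([334.0, 254.0, 29.0, 35.0], 0.8), ([353.0, 198.0, 34.0, 41.0], 0.61)]
wing_screw [([227.0, 149.0, 30.0, 26.0], 0.56), ([210.0, 136.0, 62.0, 107.0], 0.25)]
press_foot []
wing_a_push []
loose_wax_block [([193.0, 142.0, 25.0, 16.0], 0.67)]
loose_tack_tin [([278.0, 149.0, 32.0, 38.0], 0.57)]
loose_tape_roll_3 []
loose_clip_1 [([194.0, 202.0, 16.0, 21.0], 0.73)]
side 52.95937292166088 316.60894171948604 203.20830966470885 -0.07617035230655207 campos [351. 426. 406.]
press [([209.0, 221.0, 132.0, 78.0], 0.68)]
heel_lift [([278.0, 258.0, 44.0, 23.0], 0.93), ([371.0, 213.0, 33.0, 20.0], 0.84), ([324.0, 206.0, 36.0, 12.0], 0.77), ([301.0, 184.0, 27.0, 12.0], 0.76)]
wing_screw [([230.0, 231.0, 40.0, 18.0], 0.82), ([244.0, 256.0, 13.0, 2.0], 0.48)]
press_foot [([246.0, 255.0, 13.0, 1.0], 0.46)]
wing_a_push []
loose_wax_block [([195.0, 272.0, 33.0, 21.0], 0.79)]
loose_tack_tin [([257.0, 219.0, 35.0, 25.0], 0.57), ([214.0, 223.0, 130.0, 73.0], 0.43)]
loose_tape_roll_3 [([302.0, 211.0, 50.0, 41.0], 0.88), ([229.0, 233.0, 18.0, 13.0], 0.54)]
loose_clip_1 [([278.0, 287.0, 26.0, 20.0], 0.76), ([257.0, 228.0, 15.0, 12.0], 0.4)]
```

View pics/a.png

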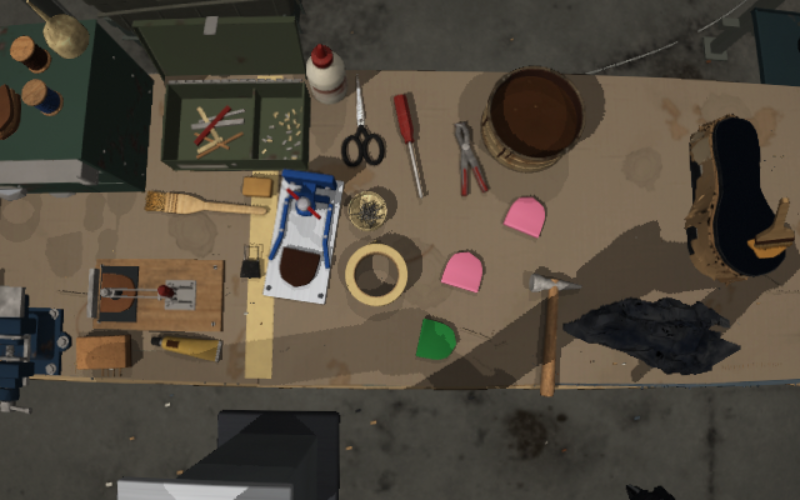

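View pics/b.png

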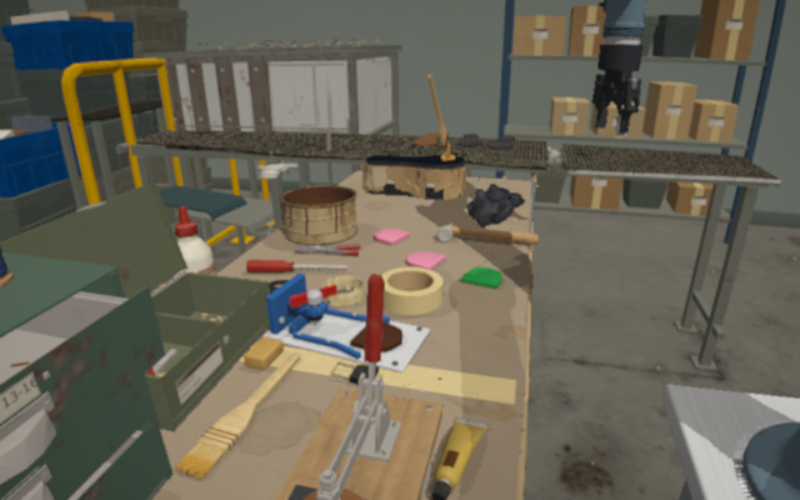

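The top picture shows the press at about (244,190). Candidates for the heel lift are: dark brown on the plate (239,213), pink (420,172), pink (370,217) and green (349,271). I choose the dark one on the press plate, as described, and check it in a close crop.

```bash
python3 - <<'E'
from h import *
a=grab_frame("top")
x0,y0=186,126
c=a["pixels"][y0:y0+125,x0:x0+130,::-1]
big=cv2.resize(c,None,fx=4.6,fy=4.6,interpolation=cv2.INTER_CUBIC)
for k in range(0,130,10):
    cv2.line(big,(int(k*4.6),0),(int(k*4.6),6 if k%50 else 14),(0,255,0),1)
    cv2.line(big,(0,int(k*4.6)),(6 if k%50 else 14,int(k*4.6)),(0,255,0),1)
cv2.imwrite("pics/c.png",big)
for (u,v) in((x0,y0),(x0+130,y0),(x0,y0+125)): print(onz(a,u,v,0).round())
P=a["pixels"].astype(int)
# plate mask bright grey
m=((P.min(2)>140)&(P.max(2)-P.min(2)<40)).astype(np.uint8); m[:126]=0;m[251:]=0;m[:,:200]=0;m[:,290:]=0
print(m.sum()); s=trace("press",a); 
for d in s[:1]:
    M=d["region"].astype(np.uint8); print(d["confidence"],M.sum(),d["rect"]); r=cv2.minAreaRect(cv2.findNonZero(M)); print(cv2.boxPoints(r))
r=cv2.boxPoints(cv2.minAreaRect(cv2.findNonZero(m)));print(r)
for t in ("heel_lift",):
  for d in trace(t,a)[:2]:
    M=d["region"]; ys,xs=np.nonzero(M); print(t,xs.mean(),ys.mean(),M.sum(),onz(a,xs.mean(),ys.mean(),15))
E
```

```text
[739. -39.   0.]
[ 740. -339.    0.]
[452. -51.   0.]
2266
0.65 4391 [211.2, 134.8, 65.0, 108.5]
[[209.96065 236.8834 ]
 [224.32475 133.46178]
 [275.28613 140.53975]
 [260.92206 243.96138]]
[[209.58313 235.61472]
 [224.7763  140.31216]
 [273.8056  148.12842]
 [258.61243 243.43097]]
heel_lift 348.0671834625323 272.3966408268734 774 [ 409.47294925 -411.86746474   15.        ]
heel_lift 370.1372064276885 217.1965389369592 809 [ 530.37129692 -460.23083385   15.        ]
```

View pics/c.png

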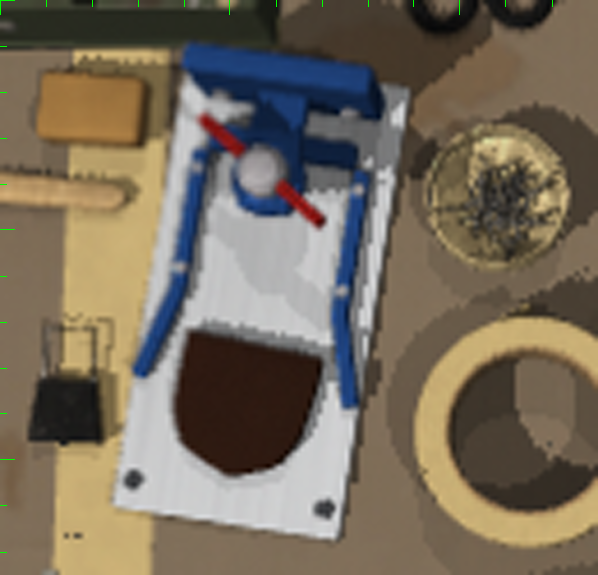

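```bash
cat > fit.py <<'E'
from h import *
from scipy.optimize import least_squares
a=grab_frame("top")
def px(X,Y): return np.array([(X+.5)/4.6-.5+186,(Y+.5)/4.6-.5+126])
def W(p,L): 
    c,s=np.cos(p[2]),np.sin(p[2]); L=np.atleast_2d(np.array(L,float)); return np.c_[p[0]+c*L[:,0]-s*L[:,1],p[1]+s*L[:,0]+c*L[:,1],L[:,2]]
im=[px(*q) for q in((113,505),(338,540),(410,88),(260,170),(188,67),(372,94))]
L=[(-164,56,5),(-164,-56,5),(61,-56,5),(0,0,67),(41,45,67),(41,-45,67)]
r=least_squares(lambda p:(proj(a,W(p,L))-im).ravel(),[640,-150,0.],x_scale=[1,1,.01])
if __name__=="__main__":
    p=r.x; print("press",p,np.degrees(p[2])); print(r.fun.reshape(-1,2).round(2))
    def toP(w): d=w[:2]-p[:2]; c,s=np.cos(p[2]),np.sin(p[2]); return np.array([c*d[0]+s*d[1],-s*d[0]+c*d[1]])
    for n,q,z in(("wingend back",(203,118),65),("wingend front",(322,222),65),("guideL",(140,375),13),("guideR",(349,405),13),("hub",(260,170),67)):
        print(n,toP(onz(a,*px(*q),z)).round(1))
    P=a["pixels"].astype(int); m=((P.max(2)<75)&(P[:,:,0]-P[:,:,2]>8)).astype(np.uint8); k=np.zeros_like(m);k[195:235,215:262]=m[195:235,215:262]
    n,l,st,ce=cv2.connectedComponentsWithStats(k); i=1+st[1:,4].argmax(); print(st[i])
    cn=max(cv2.findContours((l==i).astype(np.uint8),cv2.RETR_EXTERNAL,cv2.CHAIN_APPROX_NONE)[0],key=len)[:,0]
    pts=np.array([toP(onz(a,u,v,15)) for u,v in cn])
    print("lift bbox press frame",pts.min(0),pts.max(0)); 
    rc=cv2.minAreaRect(pts.astype(np.float32)); print(rc)
    e=[toP(onz(a,*px(*q),15)) for q in((188,330),(322,358),(232,475))]; print(np.round(e,1))
    for t in("loose_tape_roll_3","loose_clip_1","loose_wax_block","loose_tack_tin"): 
        for d in search_frame(t,a)[:1]: u,v,w,h=d["rect"]; print(t,onz(a,u+w/2,v+h/2,15).round())
    s=get_state(); print(s["time_s"],s["tool_pos"],np.round(s["tool_rot"],3).tolist(),s["opening"])
E
python3 fit.py
```

```text
press [ 6.41325673e+02 -1.84189060e+02 -1.42408792e-01] -8.159422755365048
[[-0.34  0.17]
 [ 0.22  0.34]
 [ 0.83 -0.01]
 [ 0.44 -0.71]
 [-1.25  0.03]
 [ 0.12  0.17]]
wingend back [19.  31.6]
wingend front [-21.1 -31.5]
guideL [-99.8  51.3]
guideR [-98.8 -51.1]
hub [-1.6  0.7]
[224 198  32  31 750]
lift bbox press frame [-139.4166029   -34.79628578] [-74.88465534  31.50439963]
((-107.8364486694336, -0.4270172119140625), (66.0887680053711, 63.513885498046875), 86.58911895751953)
[[ -75.    31.5]
 [ -78.6  -34.8]
 [-140.6   -1.3]]
loose_tape_roll_3 [ 523. -315.   15.]
loose_clip_1 [534. -87.  15.]
loose_wax_block [681. -89.  15.]
loose_tack_tin [ 637. -291.   15.]
1.4 [ 198.15079483 -619.07645118  303.87400582] [[0.952, 0.305, -0.0], [0.305, -0.952, 0.0], [-0.0, -0.0, -1.0]] 85.17921918702359
```

The crop confirms the dark brown D on the plate at about (236,213), with its straight edge facing the stop. The wings run from back-left to front-right, so q ≈ 2.14 rad. I move over the mouth, translating first.

```bash
python3 -m creep '-0.4 .0343 -.0291 0 0 0 0;-0.4 .0343 -.0291 0 0 0 0;-0.4 .0343 -.0291 0 0 0 0;-0.4 .0343 -.0291 0 0 0 0;-0.4 .0343 -.0291 0 0 0 0' 40
python3 -m creep '-0.4 .0343 -.0291 0 0 0 0;-0.4 .0343 -.0291 0 0 0 0;-0.4 .0343 -.0291 0 0 0 0;-0.4 .0343 -.0291 0 0 0 0;-0.4 .0343 -.0291 0 0 0 0'
python3 -m creep '-0.4 .0343 -.0291 0 0 0 0;-0.4 .0343 -.0291 0 0 0 0;-0.4 0 0 0 0 0 -8.56;-0.4 0 0 0 0 0 -8.56;-0.4 0 0 0 0 0 -8.56'
python3 -c "
from station import *
s=get_state();print(s['qpos'],s['tool_pos'])"
```

```text
time_s: 1.9
tool_pos: [317.9, -426.6, 304.2]
tool_rot: [[0.952, 0.305, 0.0], [0.305, -0.952, -0.001], [0.0, 0.001, -1.0]]
ft_force: [1.2, 0.3, -0.7]
opening: 25.9
gripper_force: 0.0
time_s: 2.4
tool_pos: [436.9, -235.8, 304.3]
tool_rot: [[0.952, 0.305, 0.001], [0.305, -0.952, -0.001], [0.001, 0.001, -1.0]]
ft_force: [0.9, -0.6, -0.4]
opening: 25.5
gripper_force: 0.0
time_s: 2.9
tool_pos: [484.0, -160.3, 304.0]
tool_rot: [[0.721, 0.693, 0.0], [0.693, -0.721, -0.0], [0.0, 0.0, -1.0]]
ft_force: [-0.4, 0.1, 0.1]
opening: 25.9
gripper_force: 0.0
[ 33.43554784   8.02470052 -21.23736589 109.68825225   3.26610904
  62.84914938 -35.22914919] [ 484.00976284 -160.34574628  304.00858337]
```

```bash
python3 -m creep '-0.4 0 0 0 0 0 7.37;-0.4 0 0 0 0 0 7.37;-0.4 0 0 0 0 0 7.37;-0.4 0 0 0 0 0 7.37;-0.4 0 0 0 0 0 7.37'
python3 -m creep '-0.4 0 0 0 0 0 7.37;-0.4 0 0 0 0 0 7.37;-0.4 -.003 0 .03 0 0 0;-0.4 -.003 0 .04 0 0 0;-0.4 0 0 .04 0 0 0'
python3 -m creep '-0.4 0 0 .04 0 0 0;-0.4 0 0 .03 0 0 0;-0.4 0 0 .015 0 0 0;-0.4 0 0 0 0 0 0'
python3 - <<'E'
from h import *
s=get_state();print(s['qpos'],s['tool_pos'])
f=grab_frame("side")
c=f["pixels"][170:320,180:380,::-1]; cv2.imwrite("pics/d.png",cv2.resize(c,(800,600),interpolation=cv2.INTER_CUBIC))
E
```

```text
time_s: 3.4
tool_pos: [483.7, -161.1, 304.1]
tool_rot: [[0.994, 0.109, 0.0], [0.109, -0.994, -0.0], [0.0, 0.0, -1.0]]
ft_force: [0.1, -0.1, 0.7]
opening: 25.2
gripper_force: 0.0
time_s: 3.9
tool_pos: [478.1, -160.5, 193.7]
tool_rot: [[0.99, -0.142, 0.003], [-0.142, -0.99, -0.001], [0.003, 0.001, -1.0]]
ft_force: [0.3, -0.5, -1.0]
opening: 25.8
gripper_force: 0.0
time_s: 4.3
tool_pos: [475.8, -159.6, 106.5]
tool_rot: [[0.99, -0.142, -0.006], [-0.142, -0.99, 0.002], [-0.006, -0.001, -1.0]]
ft_force: [-0.5, 0.9, -0.7]
opening: 25.6
gripper_force: 0.0
[ 27.39445562  23.29794256 -15.37331669 118.59110344   9.42135196
  39.57475901 -92.26072321] [ 475.76785747 -159.6245446   106.45703586]
```

View pics/d.png

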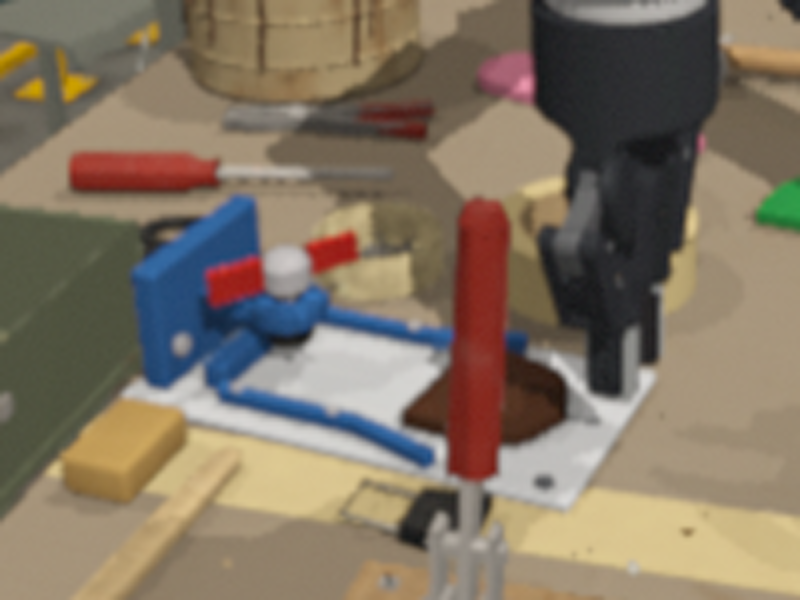

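The fingers stand behind the lift's rounded end, clear of it. I lower them and push.

```bash
python3 -m creep '-0.4 0 .0009 .0125 0 0 0;-0.4 0 0 .0125 0 0 0;-0.4 0 0 0 0 0 0;-0.4 .008 0 0 0 0 0;-0.4 .010 0 0 0 0 0'
python3 -m creep '-0.4 .01 0 0 0 0 0;-0.4 .01 0 0 0 0 0;-0.4 .01 0 0 0 0 0;-0.4 .01 0 0 0 0 0;-0.4 .01 0 0 0 0 0'
python3 -m creep '-0.4 .008 0 0 0 0 0;-0.4 .007 0 0 0 0 0;-0.4 .005 0 0 0 0 0;-0.4 .003 0 0 0 0 0;-0.4 0 0 0 0 0 0'
python3 - <<'E'
from h import *
f=grab_frame("side")
c=f["pixels"][170:320,180:380,::-1]; cv2.imwrite("pics/e.png",cv2.resize(c,(800,600),interpolation=cv2.INTER_CUBIC))
E
```

```text
time_s: 4.85
tool_pos: [496.2, -163.8, 84.2]
tool_rot: [[0.99, -0.142, 0.001], [-0.142, -0.99, -0.0], [0.001, 0.0, -1.0]]
ft_force: [0.4, 0.6, 0.4]
opening: 25.8
gripper_force: 0.0
time_s: 5.35
tool_pos: [545.9, -170.8, 83.9]
tool_rot: [[0.99, -0.142, 0.0], [-0.142, -0.99, 0.0], [0.0, -0.0, -1.0]]
ft_force: [0.6, 0.7, -0.1]
opening: 25.8
gripper_force: 0.2
time_s: 5.85
tool_pos: [568.1, -174.0, 83.9]
tool_rot: [[0.99, -0.142, 0.0], [-0.142, -0.99, -0.0], [0.0, -0.0, -1.0]]
ft_force: [-0.3, -0.2, -0.2]
opening: 25.7
gripper_force: 0.0
```

View pics/e.png

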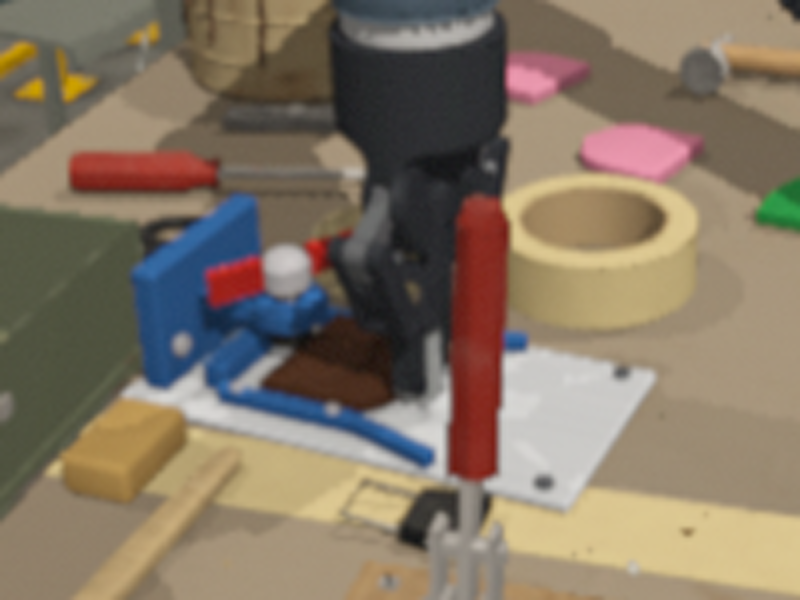

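The lift has slid between the guides and is still about 10–14 mm short of the stop (edge near (265,380) in the crop). I push on gently until contact.

```bash
python3 -m creep '-0.4 .004 0 0 0 0 0;-0.4 .003 0 0 0 0 0;-0.4 .002 0 0 0 0 0;-0.4 .002 0 0 0 0 0;-0.4 0 0 0 0 0 0'
python3 -m creep '-0.4 .001 0 0 0 0 0;-0.4 .001 0 0 0 0 0;-0.4 0 0 0 0 0 0'
python3 -m creep '-0.4 .001 0 0 0 0 0;-0.4 .001 0 0 0 0 0;-0.4 0 0 0 0 0 0'
```

```text
time_s: 6.4
tool_pos: [579.0, -175.5, 83.9]
tool_rot: [[0.99, -0.142, 0.0], [-0.142, -0.99, 0.0], [0.0, -0.0, -1.0]]
ft_force: [0.1, 0.4, 0.3]
opening: 25.6
gripper_force: 0.0
time_s: 6.7
tool_pos: [580.7, -175.8, 83.9]
tool_rot: [[0.99, -0.142, 0.0], [-0.142, -0.99, 0.0], [0.0, -0.0, -1.0]]
ft_force: [-0.1, -0.9, -0.1]
opening: 25.7
gripper_force: 0.1
time_s: 7.0
tool_pos: [582.8, -176.0, 83.9]
tool_rot: [[0.99, -0.142, 0.0], [-0.142, -0.99, 0.0], [0.0, -0.0, -1.0]]
ft_force: [0.2, 0.0, 0.3]
opening: 25.2
gripper_force: 0.1
```

```bash
python3 -m creep '-0.4 .001 0 0 0 0 0;-0.4 .001 0 0 0 0 0;-0.4 0 0 0 0 0 0'
python3 -m creep '-0.4 .001 0 0 0 0 0;-0.4 .001 0 0 0 0 0;-0.4 0 0 0 0 0 0'
python3 -c "
from station import *
print(get_state()['ft_force'],get_state()['tau'])"
```

```text
time_s: 7.3
tool_pos: [584.5, -176.4, 83.8]
tool_rot: [[0.99, -0.142, -0.0], [-0.142, -0.99, 0.0], [-0.0, 0.0, -1.0]]
ft_force: [-1.1, 0.7, 0.0]
opening: 25.7
gripper_force: 0.2
time_s: 7.6
tool_pos: [585.5, -176.6, 83.5]
tool_rot: [[0.99, -0.142, -0.003], [-0.142, -0.99, 0.0], [-0.003, 0.0, -1.0]]
ft_force: [-2.0, 0.6, 1.2]
opening: 25.9
gripper_force: 1.3
[-1.99513605  0.63576674  1.16073525] [-3.67745860e-01 -4.57411158e+01 -3.04048933e+00 -1.98793745e+01
 -1.27081631e-02 -8.87965355e-01 -3.53307452e-02]
```

```bash
python3 -m creep '-0.4 .001 0 0 0 0 0;-0.4 .001 0 0 0 0 0;-0.4 0 0 0 0 0 0'
python3 -m creep '-0.4 .001 0 0 0 0 0;-0.4 0 0 0 0 0 0;-0.4 0 0 0 0 0 0'
```

```text
time_s: 7.9
tool_pos: [586.3, -177.0, 83.1]
tool_rot: [[0.99, -0.142, -0.006], [-0.142, -0.99, 0.0], [-0.006, 0.0, -1.0]]
ft_force: [-6.1, -0.2, 2.0]
opening: 25.7
gripper_force: 2.7
time_s: 8.2
tool_pos: [586.6, -177.0, 82.9]
tool_rot: [[0.99, -0.142, -0.007], [-0.142, -0.99, 0.001], [-0.007, 0.0, -1.0]]
ft_force: [-5.5, 1.4, 3.1]
opening: 25.5
gripper_force: 3.3
```

```bash
python3 -m creep '-0.4 -.006 0 0 0 0 0;-0.4 -.02 0 0 0 0 0;-0.4 -.04 0 .0 0 0 0;-1 -.04 0 -.04 0 0 0;-1 0 0 -.04 0 0 0'
python3 - <<'E'
from fit import *
p=r.x
print(p)
def toP(w): d=w[:2]-p[:2]; c,s=np.cos(p[2]),np.sin(p[2]); return np.array([c*d[0]+s*d[1],-s*d[0]+c*d[1]])
P=a["pixels"].astype(int); m=((P.max(2)<75)&(P[:,:,0]-P[:,:,2]>8)).astype(np.uint8)
ys,xs=np.nonzero(m[150:215,215:265]); pts=np.array([toP(onz(a,x+215,y+150,15)) for x,y in zip(xs,ys)])
pts=pts[(abs(pts[:,1])<42)&(pts[:,0]>-80)&(pts[:,0]<25)]
print(len(pts),pts.min(0),pts.max(0))
c=a["pixels"][126:251,186:316,::-1]; cv2.imwrite("pics/f.png",cv2.resize(c,None,fx=4.6,fy=4.6,interpolation=cv2.INTER_CUBIC))
s=get_state();print(s['qpos'],s['tool_pos'],s['opening'])
E
```

```text
time_s: 8.7
tool_pos: [481.7, -161.4, 156.2]
tool_rot: [[0.99, -0.142, -0.011], [-0.142, -0.99, 0.003], [-0.011, -0.001, -1.0]]
ft_force: [1.1, -0.6, -0.5]
opening: 0.4
gripper_force: 0.0
[ 6.41325673e+02 -1.84189060e+02 -1.42408792e-01]
515 [-51.03747687 -33.97843558] [13.11590025 32.91909992]
[ 28.49674863  18.6381785  -16.6376097  115.71896435   7.38627492
  46.11912328 -90.57215122] [ 490.32089521 -163.12630812  165.25526976] -0.09102245427622255
```

View pics/f.png

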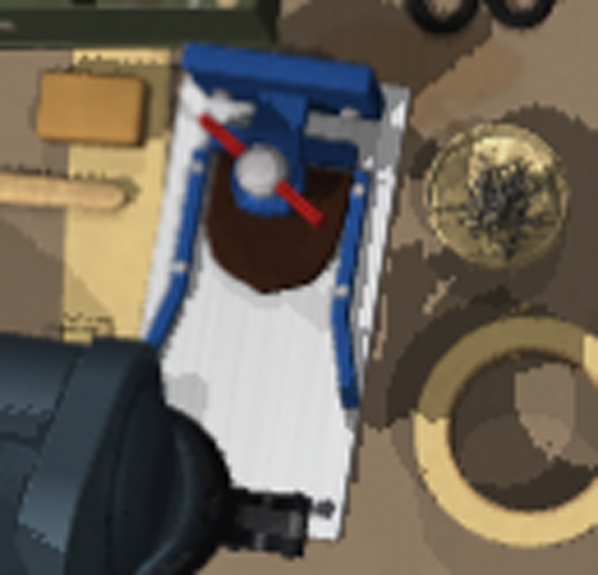

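The lift lies flush against the stop (dark D just under the boss, rear at (270,290) in the crop; measured x −51…+13, y −34…+33). The bystanders are untouched. Next I go over the right side of the screw and turn the tool to lie behind wing A.

```bash
python3 -m creep '-1 .0385 .0087 -.005 0 0 0;-1 .0385 .0087 -.005 0 0 0;-1 .0385 .0087 0 0 0 0;-1 .0385 .0087 0 0 0 0;-1 0 0 0 0 0 -8.2'
python3 -m creep '-1 0 0 0 0 0 -8.2;-1 0 0 0 0 0 -8.2;-1 0 0 0 0 0 -8.2;-1 0 0 0 0 0 -8.2;-1 0 0 0 0 0 -8.2'
python3 -m creep '-1 0 0 0 0 0 -8.2;-1 0 0 0 0 0 -8.2;-1 0 0 0 0 0 -8.2;-1 0 0 0 0 0 -8.2;-1 0 0 0 0 0 -8.2'
python3 -m creep '-1 0 0 0 0 0 -8.2;-1 0 0 0 0 0 -8.2;-1 0 0 0 0 0 -8.2;-1 0 0 0 0 0 -8.2;-1 0 0 0 0 0 -8.2'
python3 -m creep '-1 0 0 0 0 0 -8.2;-1 0 0 0 0 0 -8.2;-1 0 0 0 0 0 0'
cat > st.py <<'E'
from h import *
p=np.array([641.3,-184.2,-.1424])
s=get_state(); R=np.array(s["tool_rot"]); d=np.array(s["tool_pos"])[:2]-p[:2]; c,n=np.cos(p[2]),np.sin(p[2])
q=np.array([c*d[0]+n*d[1],-n*d[0]+c*d[1]])
print("t",s["time_s"],"press xy",q.round(1),"z",round(s["tool_pos"][2],1),"yaw",round(np.degrees(np.arctan2(R[1,0],R[0,0])-p[2]),1),"tilt",R[:2,2].round(3))
print("q",np.round(s["qpos"]),"axis in tool xy",(R[:2,:2].T@(-d)).round(1),"F",np.round(s["ft_force"],1),"M",np.round(s["moment"],2))
E
python3 st.py
```

```text
time_s: 9.25
tool_pos: [643.3, -221.0, 170.8]
tool_rot: [[1.0, 0.003, 0.012], [0.003, -1.0, -0.002], [0.011, 0.002, -1.0]]
ft_force: [-0.3, 0.7, -0.5]
opening: 0.4
gripper_force: 0.0
time_s: 9.75
tool_pos: [638.6, -219.1, 170.2]
tool_rot: [[0.75, 0.661, 0.005], [0.661, -0.75, -0.0], [0.004, 0.004, -1.0]]
ft_force: [0.1, -0.1, 1.1]
opening: -0.1
gripper_force: 0.0
time_s: 10.25
tool_pos: [638.5, -219.2, 170.2]
tool_rot: [[0.133, 0.991, 0.005], [0.991, -0.133, -0.0], [0.0, 0.005, -1.0]]
ft_force: [-0.2, -0.1, -0.1]
opening: 0.0
gripper_force: 0.0
time_s: 10.75
tool_pos: [638.4, -219.3, 170.2]
tool_rot: [[-0.549, 0.835, 0.005], [0.835, 0.549, -0.0], [-0.003, 0.004, -1.0]]
ft_force: [-0.2, 0.3, -0.9]
opening: 0.0
gripper_force: 0.0
time_s: 11.05
tool_pos: [638.1, -219.5, 169.8]
tool_rot: [[-0.759, 0.651, 0.004], [0.651, 0.759, 0.001], [-0.003, 0.003, -1.0]]
ft_force: [0.9, 0.5, -0.0]
opening: 0.2
gripper_force: 0.0
t 11.05 press xy [  1.8 -35.4] z 169.8 yaw 147.5 tilt [0.004 0.001]
q [ 48.  40. -45.  92.  32.  61.  43.] axis in tool xy [20.5 28.9] F [ 0.9  0.5 -0. ] M [ 0.   -0.04  0.02]
```

```bash
python3 -m creep '-1 0 0 .02 0 0 0;-1 0 0 .02 0 0 0;-1 0 0 .01 0 0 0;-1 0 0 0 0 0 0'
python3 -m creep '-1 .003 0 0 0 0 0;-1 .0035 0 0 0 0 0;-1 .0042 -.0017 0 0 0 8;-1 .0042 -.0017 0 0 0 8;-1 .0042 -.0017 0 0 0 8'
python3 st.py
python3 -m creep '-1 .0042 -.0017 0 0 0 8;-1 .0042 -.0017 0 0 0 8;-1 .0042 -.0017 0 0 0 8;-1 .0042 -.0017 0 0 0 8;-1 0 0 0 0 0 0'
python3 st.py
python3 - <<'E'
from h import *
f=grab_frame("side")
c=f["pixels"][200:290,190:310,::-1]; cv2.imwrite("pics/g.png",cv2.resize(c,(800,600),interpolation=cv2.INTER_CUBIC))
E
```

```text
time_s: 11.45
tool_pos: [634.4, -218.6, 115.3]
tool_rot: [[-0.759, 0.65, -0.006], [0.65, 0.76, 0.002], [0.006, -0.003, -1.0]]
ft_force: [-1.0, -0.3, -0.6]
opening: -0.1
gripper_force: 0.0
time_s: 11.95
tool_pos: [620.5, -209.4, 120.5]
tool_rot: [[-0.424, 0.906, 0.004], [0.906, 0.424, -0.002], [-0.003, 0.003, -1.0]]
ft_force: [1.0, -2.2, -0.7]
opening: 0.1
gripper_force: 0.8
t 11.95 press xy [-17.  -27.9] z 120.5 yaw 123.2 tilt [ 0.004 -0.002]
q [ 44.  40. -39.  96.  30.  54.  19.] axis in tool xy [14.1 29.5] F [ 1.  -2.2 -0.7] M [-0.26 -0.21  0.04]
time_s: 12.45
tool_pos: [609.4, -193.8, 120.3]
tool_rot: [[0.113, 0.994, 0.001], [0.994, -0.113, -0.002], [-0.001, 0.001, -1.0]]
ft_force: [-0.1, 0.1, -0.1]
opening: -0.2
gripper_force: 0.2
t 12.45 press xy [-30.3 -14.1] z 120.3 yaw 91.7 tilt [ 0.001 -0.002]
q [ 39.  37. -32.  99.  24.  51. -10.] axis in tool xy [13.2 30.7] F [-0.1  0.1 -0.1] M [-0.02  0.03  0.  ]
```

View pics/g.png

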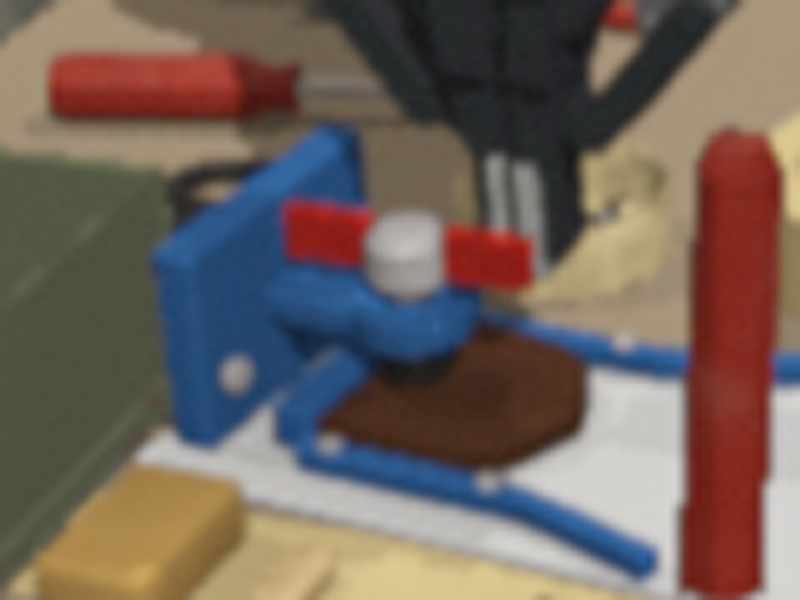

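Wing A now points to the front ((490,255) in the crop), pushed by the fingers on its right side; the lift is still seated. I go on.

```bash
python3 -m creep '-1 .0042 -.0007 0 0 0 8;-1 .0042 -.0017 0 0 0 8;-1 .0042 -.0017 0 0 0 8;-1 .0042 -.0017 0 0 0 8;-1 .0042 -.0017 0 0 0 8'
python3 st.py
python3 -m creep '-1 .0042 -.0012 0 0 0 8;-1 .0042 -.0017 0 0 0 8;-1 .0042 -.0017 0 0 0 8;-1 .0042 -.0017 0 0 0 8;-1 .0042 -.0017 0 0 0 8'
python3 st.py
```

```text
time_s: 13.0
tool_pos: [609.4, -172.2, 119.3]
tool_rot: [[0.728, 0.685, -0.002], [0.685, -0.728, 0.0], [-0.002, -0.002, -1.0]]
ft_force: [-2.9, -0.8, 0.6]
opening: 0.1
gripper_force: 0.9
t 13.0 press xy [-33.2   7.4] z 119.3 yaw 51.4 tilt [-0.002  0.   ]
q [ 31.  35. -24. 100.  18.  49. -48.] axis in tool xy [15.  30.6] F [-2.9 -0.8  0.6] M [-0.11  0.43  0.02]
time_s: 13.5
tool_pos: [624.1, -153.9, 118.8]
tool_rot: [[0.998, 0.058, -0.003], [0.058, -0.998, 0.002], [-0.003, -0.002, -1.0]]
ft_force: [-2.3, 1.1, -0.7]
opening: 0.3
gripper_force: 1.0
t 13.5 press xy [-21.3  27.5] z 118.8 yaw 11.5 tilt [-0.003  0.002]
q [ 22.  34. -15.  99.  11.  49. -85.] axis in tool xy [15.4 31.2] F [-2.3  1.1 -0.7] M [0.2  0.48 0.05]
```

```bash
python3 -m creep '-1 .0047 -.0010 0 0 0 8;-1 .0042 -.0010 0 0 0 8;-1 .0042 -.0017 0 0 0 8;-1 .0042 -.0017 0 0 0 8;-1 0 0 0 0 0 0'
python3 st.py
```

```text
time_s: 14.0
tool_pos: [643.2, -150.5, 118.9]
tool_rot: [[0.881, -0.474, -0.001], [-0.474, -0.881, 0.002], [-0.002, -0.001, -1.0]]
ft_force: [-1.3, 1.5, 1.0]
opening: 0.0
gripper_force: 0.8
t 14.0 press xy [-2.9 33.6] z 118.9 yaw -20.1 tilt [-0.001  0.002]
q [  16.   35.   -8.   96.    6.   49. -113.] axis in tool xy [14.3 30.6] F [-1.3  1.5  1. ] M [0.37 0.23 0.02]
```

```bash
python3 -m creep '-1 -.006 0 0 0 0 0;-1 0 0 -.025 0 0 0;-1 0 0 -.025 0 0 0;-1 -.0041 .0031 0 0 0 -8.18;-1 -.0041 .0031 0 0 0 -8.18'
for i in 1; do python3 -m creep '-1 -.0041 .0031 0 0 0 -8.18;-1 -.0041 .0031 0 0 0 -8.18;-1 -.0041 .0031 0 0 0 -8.18;-1 -.0041 .0031 0 0 0 -8.18;-1 -.0041 .0031 0 0 0 -8.18'; done
python3 -m creep '-1 -.0041 .0031 0 0 0 -8.18;-1 -.0041 .0031 0 0 0 -8.18;-1 -.0041 .0031 0 0 0 -8.18;-1 -.0041 .0031 0 0 0 -8.18;-1 -.0041 .0031 0 0 0 -8.18'
python3 -m creep '-1 -.0041 .0031 0 0 0 -8.18;-1 -.0041 .0031 0 0 0 -8.18;-1 -.0041 .0031 0 0 0 -8.18;-1 -.0041 .0031 0 0 0 -8.18;-1 -.0041 .0031 0 0 0 -8.18'
python3 -m creep '-1 -.0041 .0031 0 0 0 -8.18;-1 -.0041 .0031 0 0 0 -8.18;-1 -.0041 .0031 0 0 0 -8.18;-1 -.0041 .0031 0 0 0 -8.18;-1 -.0041 .0031 0 0 0 -8.18'
python3 st.py
```

```text
time_s: 14.5
tool_pos: [628.8, -152.4, 171.5]
tool_rot: [[0.979, -0.202, 0.004], [-0.202, -0.979, -0.001], [0.005, 0.0, -1.0]]
ft_force: [0.0, 0.3, 0.4]
opening: 0.2
gripper_force: 0.0
time_s: 15.0
tool_pos: [608.6, -169.3, 169.8]
tool_rot: [[0.873, 0.488, 0.001], [0.488, -0.873, -0.001], [0.001, 0.001, -1.0]]
ft_force: [-0.2, 0.4, 0.5]
opening: -0.1
gripper_force: 0.0
time_s: 15.5
tool_pos: [605.2, -194.6, 169.8]
tool_rot: [[0.34, 0.94, 0.001], [0.94, -0.34, -0.001], [-0.001, 0.002, -1.0]]
ft_force: [-0.1, 0.3, 0.0]
opening: -0.1
gripper_force: 0.0
time_s: 16.0
tool_pos: [619.1, -215.9, 169.9]
tool_rot: [[-0.358, 0.934, 0.001], [0.934, 0.358, -0.001], [-0.002, 0.001, -1.0]]
ft_force: [-0.5, 0.2, -0.4]
opening: -0.3
gripper_force: 0.0
time_s: 16.5
tool_pos: [643.4, -223.0, 169.8]
tool_rot: [[-0.882, 0.472, 0.001], [0.472, 0.882, -0.001], [-0.002, -0.001, -1.0]]
ft_force: [0.7, 0.4, -0.4]
opening: -0.3
gripper_force: 0.0
t 16.5 press xy [  7.6 -38.1] z 169.8 yaw 160.0 tilt [ 0.001 -0.001]
q [ 47.  41. -44.  91.  31.  61.  56.] axis in tool xy [20.2 33.2] F [ 0.7  0.4 -0.4] M [ 0.02 -0.02  0.04]
```

```bash
python3 -m creep '-1 0 .003 .02 0 0 0;-1 0 0 .02 0 0 0;-1 0 0 .012 0 0 0;-1 0 0 0 0 0 0'
python3 st.py
python3 -m creep '-1 .003 0 0 0 0 0;-1 .0035 0 0 0 0 0;-1 .0042 -.0017 0 0 0 8;-1 .0042 -.0014 0 0 0 8;-1 .0042 -.0014 0 0 0 8'
python3 st.py
python3 -m creep '-1 .0042 -.0014 0 0 0 8;-1 .0042 -.0014 0 0 0 8;-1 .0042 -.0014 0 0 0 8;-1 .0042 -.0014 0 0 0 8;-1 .0042 -.0014 0 0 0 8'
python3 st.py
```

```text
time_s: 16.9
tool_pos: [641.8, -218.8, 112.9]
tool_rot: [[-0.878, 0.479, -0.007], [0.479, 0.878, 0.001], [0.007, -0.002, -1.0]]
ft_force: [-0.7, 0.9, 0.2]
opening: -0.3
gripper_force: 0.0
t 16.9 press xy [  5.5 -34.2] z 112.9 yaw 159.5 tilt [-0.007  0.001]
q [ 45.  44. -42.  92.  34.  57.  54.] axis in tool xy [17.1 30.1] F [-0.7  0.9  0.2] M [-0.01 -0.01 -0.01]
time_s: 17.4
tool_pos: [627.2, -213.0, 118.5]
tool_rot: [[-0.602, 0.798, 0.003], [0.798, 0.602, -0.002], [-0.003, 0.002, -1.0]]
ft_force: [0.1, -1.7, -0.9]
opening: 0.2
gripper_force: 0.9
t 17.4 press xy [ -9.9 -30.5] z 118.5 yaw 135.2 tilt [ 0.003 -0.002]
q [ 43.  41. -37.  95.  29.  54.  32.] axis in tool xy [14.5 28.6] F [ 0.1 -1.7 -0.9] M [-0.25 -0.28  0.  ]
time_s: 17.9
tool_pos: [611.9, -197.0, 118.2]
tool_rot: [[0.052, 0.999, -0.0], [0.999, -0.052, -0.003], [-0.003, -0.0, -1.0]]
ft_force: [-1.5, -2.5, -0.4]
opening: -0.2
gripper_force: 0.9
t 17.9 press xy [-27.3 -16.8] z 118.2 yaw 95.2 tilt [-0.    -0.003]
q [ 37.  37. -29.  98.  22.  51.  -5.] axis in tool xy [14.3 28.7] F [-1.5 -2.5 -0.4] M [-0.39  0.3  -0.04]
```

```bash
python3 -m creep '-1 .0042 -.0014 0 0 0 8;-1 .0042 -.0014 0 0 0 8;-1 .0042 -.0017 0 0 0 8;-1 .0042 -.0014 0 0 0 8;-1 .0042 -.0017 0 0 0 8'
python3 st.py
python3 -m creep '-1 .0042 -.0014 0 0 0 8;-1 .0042 -.0014 0 0 0 8;-1 .0042 -.0017 0 0 0 8;-1 .0042 -.0014 0 0 0 8;-1 .0042 -.0017 0 0 0 8'
python3 st.py
python3 -m creep '-1 .0042 -.0012 0 0 0 8;-1 .0042 -.0012 0 0 0 8;-1 .0042 -.0014 0 0 0 8;-1 .0042 -.0014 0 0 0 8;-1 .0042 -.0015 0 0 0 8'
python3 st.py
```

```text
time_s: 18.4
tool_pos: [610.7, -173.7, 117.7]
tool_rot: [[0.681, 0.732, -0.002], [0.732, -0.681, -0.001], [-0.002, -0.001, -1.0]]
ft_force: [-1.5, 0.1, -0.2]
opening: 0.2
gripper_force: 1.0
t 18.4 press xy [-31.7   6.1] z 117.7 yaw 55.2 tilt [-0.002 -0.001]
q [ 29.  34. -21. 100.  16.  49. -43.] axis in tool xy [13.1 29.5] F [-1.5  0.1 -0.2] M [-0.17  0.4  -0.01]
time_s: 18.9
tool_pos: [624.4, -155.1, 117.2]
tool_rot: [[0.992, 0.124, -0.003], [0.124, -0.992, 0.001], [-0.003, -0.001, -1.0]]
ft_force: [-2.2, -0.3, -1.3]
opening: -0.4
gripper_force: 1.0
t 18.9 press xy [-20.8  26.4] z 117.2 yaw 15.3 tilt [-0.003  0.001]
q [ 20.  34. -12.  99.   9.  48. -79.] axis in tool xy [13.2 30.9] F [-2.2 -0.3 -1.3] M [0.07 0.42 0.02]
time_s: 19.4
tool_pos: [646.3, -150.4, 117.1]
tool_rot: [[0.84, -0.542, -0.003], [-0.542, -0.84, 0.003], [-0.004, -0.001, -1.0]]
ft_force: [-2.0, 0.5, -1.9]
opening: 0.2
gripper_force: 1.1
t 19.4 press xy [ 0.2 34.1] z 117.1 yaw -24.7 tilt [-0.003  0.003]
q [  12.   35.   -3.   96.    2.   49. -115.] axis in tool xy [14.1 31.1] F [-2.   0.5 -1.9] M [0.22 0.41 0.04]
```

```bash
python3 -m creep '-1 -.006 0 0 0 0 0;-1 0 0 -.025 0 0 0;-1 0 0 -.027 0 0 0;-1 -.0041 .0031 0 0 0 -8.18;-1 -.0041 .0031 0 0 0 -8.18'
python3 -m creep '-1 -.0041 .0031 0 0 0 -8.18;-1 -.0041 .0031 0 0 0 -8.18;-1 -.0041 .0031 0 0 0 -8.18;-1 -.0041 .0031 0 0 0 -8.18;-1 -.0041 .0031 0 0 0 -8.18'
python3 -m creep '-1 -.0041 .0031 0 0 0 -8.18;-1 -.0041 .0031 0 0 0 -8.18;-1 -.0041 .0031 0 0 0 -8.18;-1 -.0041 .0031 0 0 0 -8.18;-1 -.0041 .0031 0 0 0 -8.18'
python3 -m creep '-1 -.0041 .0031 0 0 0 -8.18;-1 -.0041 .0031 0 0 0 -8.18;-1 -.0041 .0031 0 0 0 -8.18;-1 -.0041 .0031 0 0 0 -8.18;-1 -.0041 .0031 0 0 0 -8.18'
python3 -m creep '-1 -.0041 .0031 0 0 0 -8.18;-1 -.0041 .0031 0 0 0 -8.18;-1 -.0041 .0031 0 0 0 -8.18;-1 -.0041 .0031 0 0 0 -8.18;-1 -.0041 .0031 0 0 0 -8.18'
python3 st.py
```

```text
time_s: 19.9
tool_pos: [633.2, -150.8, 172.1]
tool_rot: [[0.963, -0.27, 0.005], [-0.27, -0.963, -0.001], [0.005, -0.0, -1.0]]
ft_force: [0.1, 0.1, -0.3]
opening: 0.0
gripper_force: 0.0
time_s: 20.4
tool_pos: [611.9, -166.2, 170.4]
tool_rot: [[0.905, 0.426, 0.002], [0.426, -0.905, -0.001], [0.001, 0.001, -1.0]]
ft_force: [0.7, 0.3, 0.2]
opening: -0.0
gripper_force: 0.0
time_s: 20.9
tool_pos: [606.7, -191.3, 170.4]
tool_rot: [[0.405, 0.914, 0.002], [0.914, -0.405, -0.001], [-0.0, 0.002, -1.0]]
ft_force: [0.9, 0.5, 0.3]
opening: 0.1
gripper_force: 0.0
time_s: 21.4
tool_pos: [619.1, -213.5, 170.4]
tool_rot: [[-0.292, 0.956, 0.002], [0.956, 0.292, -0.001], [-0.002, 0.001, -1.0]]
ft_force: [0.6, -0.3, -0.8]
opening: 0.1
gripper_force: 0.0
time_s: 21.9
tool_pos: [642.9, -222.2, 170.4]
tool_rot: [[-0.847, 0.532, 0.002], [0.532, 0.847, -0.002], [-0.002, -0.0, -1.0]]
ft_force: [0.5, 0.1, 0.1]
opening: 0.2
gripper_force: 0.0
t 21.9 press xy [  6.9 -37.4] z 170.4 yaw 156.0 tilt [ 0.002 -0.002]
q [ 44.  39. -39.  91.  28.  60.  54.] axis in tool xy [21.6 31.4] F [0.5 0.1 0.1] M [0.02 0.01 0.03]
```

Now the last stroke: about 98° to the lower stop.

```bash
python3 -m creep '-1 0 .001 .02 0 0 0;-1 0 0 .02 0 0 0;-1 0 0 .013 0 0 0;-1 0 0 0 0 0 0'
python3 -m creep '-1 .004 0 0 0 0 0;-1 .0045 0 0 0 0 0;-1 .0042 -.0015 0 0 0 8;-1 .0042 -.0015 0 0 0 8;-1 .0042 -.0014 0 0 0 8'
python3 st.py
python3 -m creep '-1 .0042 -.0014 0 0 0 8;-1 .0042 -.0014 0 0 0 8;-1 .0042 -.0015 0 0 0 8;-1 .0042 -.0015 0 0 0 8;-1 .0042 -.0014 0 0 0 8'
python3 st.py
python3 -m creep '-1 .0042 -.0014 0 0 0 8;-1 .0042 -.0015 0 0 0 8;-1 0 0 0 0 0 0'
python3 st.py
```

```text
time_s: 22.3
tool_pos: [640.1, -220.5, 111.8]
tool_rot: [[-0.842, 0.54, -0.008], [0.54, 0.842, 0.002], [0.007, -0.003, -1.0]]
ft_force: [-0.4, -0.7, 0.2]
opening: 0.2
gripper_force: 0.0
time_s: 22.8
tool_pos: [624.4, -212.5, 117.5]
tool_rot: [[-0.545, 0.839, 0.003], [0.839, 0.545, -0.002], [-0.003, 0.002, -1.0]]
ft_force: [-0.1, -0.9, -1.2]
opening: 0.3
gripper_force: 0.9
t 22.8 press xy [-12.7 -30.4] z 117.5 yaw 131.2 tilt [ 0.003 -0.002]
q [ 40.  39. -33.  96.  26.  53.  30.] axis in tool xy [14.5 29.5] F [-0.1 -0.9 -1.2] M [-0.31 -0.24  0.02]
time_s: 23.3
tool_pos: [609.8, -195.5, 117.0]
tool_rot: [[0.122, 0.992, -0.001], [0.992, -0.122, -0.003], [-0.003, -0.001, -1.0]]
ft_force: [-1.9, -1.8, 0.2]
opening: 0.1
gripper_force: 1.1
t 23.3 press xy [-29.6 -15.7] z 117.0 yaw 91.1 tilt [-0.001 -0.003]
q [ 33.  36. -25.  99.  19.  50.  -7.] axis in tool xy [15.1 29.9] F [-1.9 -1.8  0.2] M [-0.41  0.46  0.04]
time_s: 23.6
tool_pos: [608.9, -184.8, 116.9]
tool_rot: [[0.384, 0.923, -0.001], [0.923, -0.384, -0.001], [-0.001, -0.0, -1.0]]
ft_force: [-1.1, -0.1, -0.2]
opening: 0.1
gripper_force: 0.4
t 23.6 press xy [-32.   -5.2] z 116.9 yaw 75.6 tilt [-0.001 -0.001]
q [ 30.  35. -21. 100.  16.  49. -21.] axis in tool xy [12.9 29.7] F [-1.1 -0.1 -0.2] M [-0.15  0.2  -0.  ]
```

```bash
python3 -m creep '-1 .0021 -.0008 0 0 0 4;-1 .0021 -.0008 0 0 0 4;-1 .0021 -.0008 0 0 0 4;-1 .0021 -.0008 0 0 0 4;-1 0 0 0 0 0 0'
python3 st.py
python3 -m creep '-1 .0021 -.0008 0 0 0 4;-1 .0010 0 0 0 0 0;-1 0 0 0 0 0 0'
python3 st.py
python3 -m creep '-1 .0015 0 0 0 0 0;-1 .001 0 0 0 0 0;-1 0 0 0 0 0 0'
python3 st.py
```

```text
time_s: 24.1
tool_pos: [610.4, -176.0, 116.6]
tool_rot: [[0.622, 0.783, -0.001], [0.783, -0.622, -0.0], [-0.001, -0.001, -1.0]]
ft_force: [-2.3, -0.6, -1.2]
opening: 0.3
gripper_force: 0.7
t 24.1 press xy [-31.8   3.7] z 116.6 yaw 59.7 tilt [-0.001 -0.   ]
q [ 26.  34. -18. 100.  13.  48. -36.] axis in tool xy [12.8 29.3] F [-2.3 -0.6 -1.2] M [-0.11  0.36  0.01]
time_s: 24.4
tool_pos: [611.7, -173.7, 116.4]
tool_rot: [[0.675, 0.738, -0.001], [0.738, -0.675, -0.0], [-0.001, -0.001, -1.0]]
ft_force: [-3.7, -1.0, 0.6]
opening: 0.0
gripper_force: 1.4
t 24.4 press xy [-30.8   6.2] z 116.4 yaw 55.7 tilt [-0.001 -0.   ]
q [ 26.  34. -17. 100.  13.  48. -40.] axis in tool xy [12.2 28.9] F [-3.7 -1.   0.6] M [-0.2   0.64  0.04]
time_s: 24.7
tool_pos: [612.1, -173.5, 116.2]
tool_rot: [[0.677, 0.736, -0.004], [0.736, -0.677, -0.002], [-0.004, -0.002, -1.0]]
ft_force: [-6.3, -2.6, 3.8]
opening: -0.2
gripper_force: 3.0
t 24.7 press xy [-30.4   6.4] z 116.2 yaw 55.5 tilt [-0.004 -0.002]
q [ 25.  34. -17. 100.  13.  48. -40.] axis in tool xy [11.9 28.7] F [-6.3 -2.6  3.8] M [-0.53  1.24  0.06]
```

The force rises to about 7 N without motion, at the expected angle, so the hard stop is reached. I back off, raise, and check.

```bash
python3 -m creep '-1 -.008 0 0 0 0 0;-1 -.006 0 0 0 0 0;-1 0 0 -.03 0 0 0;-1 0 0 -.04 0 0 0;-1 -.04 0 -.04 0 0 0'
python3 -m creep '-1 -.045 0 -.02 0 0 0;-1 -.045 0 0 0 0 0;-1 -.045 0 0 0 0 0;-1 0 0 0 0 0 0'
python3 - <<'E'
from h import *
a=grab_frame("top");b=grab_frame("side")
c=cv2.resize(a["pixels"][126:251,186:316,::-1],(400,385),interpolation=cv2.INTER_CUBIC)
d=cv2.resize(b["pixels"][200:290,190:290,::-1],(400,385),interpolation=cv2.INTER_CUBIC)
cv2.imwrite("pics/z.png",np.hstack([c,d]))
E
python3 st.py
```

```text
time_s: 25.2
tool_pos: [584.9, -201.4, 224.0]
tool_rot: [[0.669, 0.743, 0.008], [0.743, -0.669, 0.005], [0.009, 0.002, -1.0]]
ft_force: [0.8, -0.0, 0.9]
opening: 0.1
gripper_force: 0.0
time_s: 25.6
tool_pos: [483.5, -315.3, 242.0]
tool_rot: [[0.686, 0.727, -0.002], [0.727, -0.686, -0.005], [-0.005, 0.002, -1.0]]
ft_force: [-0.0, -1.4, -0.1]
opening: -0.1
gripper_force: 0.0
t 25.7 press xy [-133.7 -145.2] z 242.0 yaw 55.3 tilt [ 0.002 -0.001]
q [ 42.  19. -17. 104.   6.  58. -20.] axis in tool xy [195.5  27.4] F [-0.   0.5  0.6] M [ 0.03 -0.05 -0.04]
```

View pics/z.png

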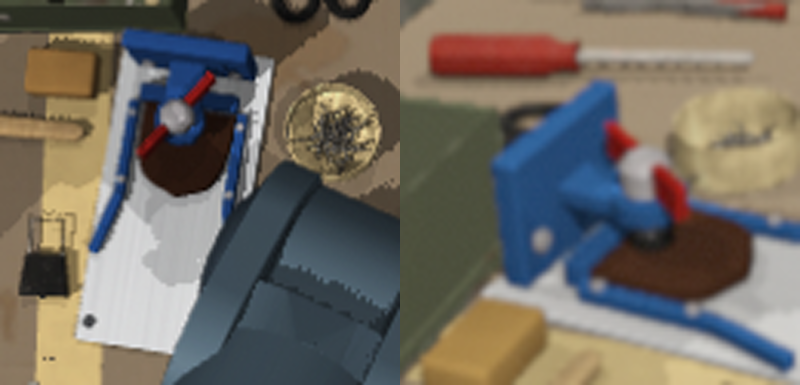

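```bash
python3 - <<'E'
from h import *
a=grab_frame("top");P=a["pixels"].astype(int)
m=(P[:,:,0]>110)&(P[:,:,1]<50)&(P[:,:,2]<60)
ys,xs=np.nonzero(m[140:185,225:262]); w=np.array([onz(a,x+225,y+140,58)[:2] for x,y in zip(xs,ys)]).astype(np.float32)
v=cv2.fitLine(w,cv2.DIST_L2,0,.01,.01).ravel(); ang=np.degrees(np.arctan2(v[1],v[0])+.1424); print(len(w),w.mean(0),ang, "q",np.radians((-ang)%180)+np.pi*2, np.radians((-ang)%180)+np.pi*3)
E
```

```text
37 [ 651.3957  -190.70348] -32.945503 q 6.858193 9.999785
```

The wing line measures q = 10.00, the lift is seated and held, and the robot is clear, so I hand it in.

```bash
python3 -c "
from station import *
print(finish_job())"
```

```text
the job is handed in; nothing more can be done
None
```

The heel lift was slid flush against the stop, the wing screw was pushed round in three strokes to its lower stop (measured 10.0 rad), and the job was handed in at about 26 s; the foot's force on the lift could not be measured, and no verdict was returned.

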